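# Close the heavy lid of the dry box

### The arm

A 7-joint arm with a two-finger parallel gripper is mounted at the origin on the work surface. World frame = base frame: x ahead of the robot, y to its left, z up, the work surface at z = 0. Lengths are in m, angles in rad, forces in N, time in s.
With the tool pointing down it reaches from about 0.425 to 1.025 m from the base axis. Payload 3.6 kg.
Tool frame: the origin (TCP) lies at the very end of the fingers, on their centre line; the grasp point (between the pads) lies 19 mm behind it (manip.grasp_offset is the distance from the TCP to the grasp point, in m); z points along the fingers, y is the direction in which the jaws open and shut (so a half turn about z gives the same grasp; the last joint's range is limited). The gripper opens to 85 mm and grips with 20 to 120 N. Pads are 22 mm wide; open, the fingers measure 114 mm over their backs; the gripper's body (76 mm by 85 mm) begins 54 mm behind the grasp point. The pads swing forward as they close: fully open they stand 13 mm farther back than shut.
Start: joints at [1.05, 0.591, 0.048, 1.609, -0.033, 0.943, -0.034], TCP at [0.301, -0.66, 0.231] pointing down, gripper open.
Joint ranges: [-2.69, 2.69], [-0.47, 2.24], [-1.27, 1.36], [0.19, 2.51], [-1.53, 4.68], [0.08, 2.07], [-3.09, 3.09]. Speed limits (rad/s): [2.57, 2.57, 3.14, 3.14, 3.14, 3.14, 3.14].

### API

Orientations are given as [roll, pitch, yaw] about the fixed x, y, z axes, in that order (R = Rz(yaw) Ry(pitch) Rx(roll)).
In Python, from plant import manip gives the robot as it stands. The module is installed in compiled form; this text tells all that it offers.
- The arm moves only by the shell command python3 -m creep 'ROWS' [FORCE]. ROWS is JSON, a list of rows, each an object with "offset": the shift along the tool's x, y, z in mm, a list of three; "delta_rot": the turn, a rotation vector about the tool's x, y, z in degrees, a list of three; "jaw": the opening, from 0 (shut) to 1 (fully open). In form: [{"offset": [tx, ty, tz], "delta_rot": [rx, ry, rz], "jaw": jaw}, ...]. A call has 1 to 10 rows; each row is the pose to reach, as a shift and turn from the pose commanded when the call began, along the tool's axes at that moment; what a row does not reach only later rows make up. A row lasts 1/12 s, in which the tool goes at most 41.7 mm and 7.16 degrees, less where a joint would pass 70% of its speed; a pose out of reach is approached as far as the arm can. A call with a gripper value outside its range is refused whole. The fingers move at their own pace and stop on an object; FORCE is the grip in N (left out, the last holds). Time passes only in rows, so rows that repeat a pose let the fingers close. It gives the time, the measured TCP pose, the force and the opening at its end, in the units of the state.
- manip.sense(): the state, without advancing time (a new reading comes with each control period).
- manip.read_camera(name): name is "side" or "top" or "wrist"; returns a dict with "img" (400x640x3 uint8, blue, green, red), "fov_y" (degrees; the focal length in pixels is half the picture's height over the tangent of half this angle, whatever the lens; pixels are square), "cx", "cy" (the principal point, pixels), "R" (3x3) and "t" (3): a world point X has camera coordinates R X + t; the wrist camera has in their place "T_tool_cam" (4x4, takes a point from camera to tool coordinates, whose origin is the TCP and whose axes are the flange's). Camera axes: x right, y down, z forward; pixel columns grow to the right and rows downward; lengths in m; the calibration is good to about 2 mm. A picture is of the moment at which its call begins: read the wrist's pose just before it. There is no depth.
- manip.sign_off(): hands the job in, once; it reports no verdict.
The state is a dict: "clock": time; "joints": joint angles; "qvel": joint speeds; "tau": joint torques, N m; "position": TCP position; "tcp_rot": TCP orientation; "ft_force": force on the tool from outside, world axes, zero at the start; "wrist_torque": the same for the moment, N m; "gripper_width": finger opening in m.
Only numpy, scipy, OpenCV 4.12 (cv2) and the standard library are available. Lean on these libraries where they do the work, as an engineer would, in place of code of your own. Each camera call takes 0.05 s, during which the arm holds its last target. There are 200 camera calls.

### The job

The hardwood dry box on the luthier's bench stands open. Tip its heavy lid forward and ease it down without ever letting it drop, until it comes to rest on the stiff rubber seal, then press it down firmly, but without forcing it, until it is fully shut. Leave the wood inside and the things around the box where they are.

Things in the scene. Friction and masses are not known exactly. Their poses are not given: they have to be found in the camera images.
- case: dark hardwood box without its lid, fixed to the bench: 170 (x) x 260 (y) x 90 mm high, walls 10 mm, floor 10 mm thick; origin under its centre on the bench, z up. Its front faces its own -x (towards the robot's right, the world's -y, within 20 degrees); the hinge runs along its own y on top of its back (+x) wall.
- lid_hinge (a point): point on the lid's hinge line, middle of the width: 85 mm to the case's +x from its origin, 90 mm above the bench. Turns with the lid: its y axis is the hinge line, its -x axis points from the hinge along the lid's underside to the free edge, its z axis is the outward normal of the lid's outer (top) face.
- lid_edge (a point): middle of the lower (inner) corner of the lid's free edge, 200 mm from the hinge line, axes as lid_hinge. The lid is a plain dark slab 200 x 260 x 16 mm with no handle; its underside lies in the hinge plane (level with the box's rim when shut), its top 16 mm out along z. Shut, its front overhangs the front wall by 30 mm, with free space below down to the bench.
- lid_top (a point): point on the lid's outer (top) face, middle of the width, 20 mm back from the free edge: a good place to press; 106 mm above the bench when shut. Axes as lid_hinge.
- lid (a joint): opening angle of the lid in rad: 0 fully shut, 1.57 upright, limit 1.9; starts about upright. It weighs 0.65 to 0.9 kg. Hinge friction (0.3 N m) holds it near upright; below some 1.1 to 1.25 rad it falls by itself and slams (over 1.2 rad/s) unless its edge is held from beneath, so have a finger in front of the edge before tipping it from behind (open fingers can straddle it).
- seal_mid (a point): middle of the top of the stiff rubber seal bead along the inside of the front wall, where it stands at the start: 71 mm to the case's -x from its origin, 10 mm above the rim. Let down gently, the lid rests on it ajar, at about 0.06 rad. Pressing down near the free edge, the bead yields steadily at some 15 N (14 to 16.5), does not spring back, until the lid meets its hard stop at 0. 25 N is too hard.
- glue: loose bystander: white glue bottle 44 mm across, 120 mm tall, beside the box; origin under its centre
- jar: loose bystander: amber jar 54 mm across, 60 mm tall, beside the box; origin under its centre
- hammer: loose bystander: small hammer 200 mm long lying behind the box
- driver: loose bystander: screwdriver 170 mm long lying behind the box
- clamp: loose bystander: small wooden-jawed cam clamp, 150 mm bar, lying behind the box
- sander: loose bystander: cork sanding block 110 x 50 x 35 mm behind the box
- blank0: loose bystander inside the box: wooden bridge blank 110 x 30 x 18 mm lying on the box floor
- blank1: loose bystander inside the box: wooden bridge blank 100 x 30 x 18 mm lying on the box floor

How it is judged:
On the way:
1. the lid has been let down on to its seal and rests there, ajar (value of joint lid between 0.03 and 0.11 rad and velocity of joint lid between -0.1 and 0.1 rad/s), for 0.2 s.
At the end, for the whole second after the job is handed in: the lid is fully shut (within 0.0075 rad of its stop, 1.5 mm at the free edge) and at rest (value of joint lid below 0.0075 rad and velocity of joint lid between -0.05 and 0.05 rad/s); the robot touches nothing.
It fails at once if the lid drops: on its way from 0.7 rad down to the seal it falls faster than 1.2 rad/s (value of joint lid between 0.1 and 0.7 rad and velocity of joint lid below -1.2 rad/s).
It fails at once if the lid is forced: pressed with more than 25 N when nearly shut (value of joint lid below 0.1 rad and contact force between the arm and lid above 25 N).
It fails at once if the lid is forced: fingers press it with more than 25 N when nearly shut (value of joint lid below 0.1 rad and contact force between the fingers and lid above 25 N).
It fails at once if something around or inside the box is shifted by more than 30 mm (distance of any of glue, jar, hammer, driver, clamp, sander, blank0, blank1 from where it was at the start of the episode above 0.03 m).
It also fails if it takes over 72 s, if anything falls off the work surface, if the arm or the gripper's body presses on something with over 40 N, if the wrist force passes 120 N, or if a joint passes its speed limit or range.

## Working session

There is one attempt and no reset: what is moved stays moved. The work goes in short steps, Python scripts to look and compute and a shell command to move; the robot and the scene stay as the last step left them, time stands still between calls to the robot, and variables do not carry over. Pictures are saved under pics/ and viewed, about 8 in all and at most 12, crops included, and the job is handed in when it is done.

```bash
mkdir -p pics
python3 - <<'E'
from plant import manip
import cv2,pickle
print(manip.sense(), manip.grasp_offset)
d={}
for n in("side","top","wrist"):
    c=manip.read_camera(n); d[n]=c; cv2.imwrite(f"pics/a_{n}.png",c["img"]); print(n,{k:v for k,v in c.items() if k!="img"})
pickle.dump(d,open("cams.pkl","wb"))
E
```

```text
{'clock': 0.0, 'joints': array([ 1.04950973,  0.59213523,  0.04832948,  1.6098608 , -0.03328798,
        0.94268731, -0.03371446]), 'qvel': array([-0.00017774,  0.00072334, -0.00132907, -0.00081774, -0.00040583,
        0.00185713,  0.0003111 ]), 'tau': array([-5.44292197e-04, -5.48687732e+01,  1.54668834e+00, -1.98123908e+01,
        9.46356333e-03,  8.79853527e-03,  2.10315801e-05]), 'position': array([ 0.3004068, -0.6589062,  0.2301157]), 'tcp_rot': array([-3.13931232e+00,  1.55906850e-04,  4.27834285e-01]), 'ft_force': array([-0.23364628, -0.3360094 ,  0.29750364]), 'wrist_torque': array([ 0.01593284, -0.03986739, -0.00632465]), 'gripper_width': 0.08531700402958081} 0.0187
side {'fov_y': 47.40744218683594, 'cx': 318.37340024820014, 'cy': 213.20003290607838, 'R': array([[ 0.4713723 , -0.88191741, -0.00546232],
       [-0.82159509, -0.4368625 , -0.36624128],
       [ 0.32060828,  0.17712381, -0.93050389]]), 't': array([-0.17032661,  0.56837486,  0.71433862])}
top {'fov_y': 54.62359322345778, 'cx': 320.82250953873285, 'cy': 206.30080265527639, 'R': array([[ 0.02202835, -0.99968438,  0.01207878],
       [-0.99643692, -0.02293745, -0.08116244],
       [ 0.08141388, -0.01024787, -0.99662769]]), 't': array([0.13654468, 0.60872336, 0.90993363])}
wrist {'fov_y': 58.081506217954775, 'cx': 322.7537281137195, 'cy': 201.25323356654945, 'T_tool_cam': array([[ 5.13959097e-04, -9.63116857e-01, -2.69082990e-01,
         6.81776173e-02],
       [ 9.99999847e-01,  4.39397981e-04,  3.37321266e-04,
        -9.78806799e-04],
       [-2.06645275e-04, -2.69083122e-01,  9.63116935e-01,
        -1.42550889e-01],
       [ 0.00000000e+00,  0.00000000e+00,  0.00000000e+00,
         1.00000000e+00]])}
```

View pics/a_side.png

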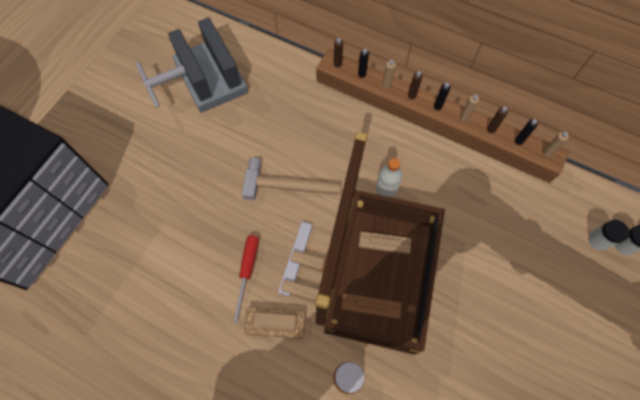

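View pics/a_top.png

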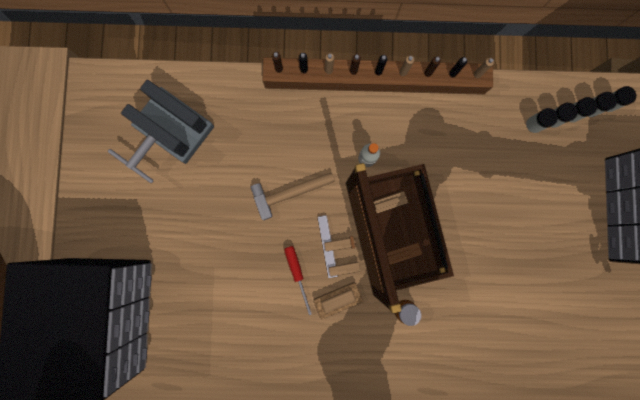

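The side and top views show the open box: front faces image right (top view), the lid stands at about (375,240), the glue is at (370,153) and the jar at (410,315). I'll crop for corner picking.

Run:
```python
import cv2,numpy as np
a=cv2.imread("pics/a_top.png")[135:335,330:470]; b=cv2.imread("pics/a_side.png")[125:395,300:460]
a=cv2.resize(a,None,fx=2.9,fy=2.9,interpolation=3); b=cv2.resize(b,None,fx=2.2,fy=2.2,interpolation=3)
a=cv2.convertScaleAbs(a,alpha=1.8,beta=10);b=cv2.convertScaleAbs(b,alpha=1.8,beta=10)
o=np.zeros((600,780,3),np.uint8); o[:a.shape[0],:a.shape[1]]=a; o[:b.shape[0],410:410+b.shape[1]]=b
for v in range(330,470,20): cv2.putText(o,str(v),(int((v-330)*2.9),595),0,.4,(0,255,0)); cv2.line(o,(int((v-330)*2.9),580),(int((v-330)*2.9),575),(0,255,0))
cv2.imwrite("pics/crop1.png",o)
```

```text
(no output)
```

View pics/crop1.png

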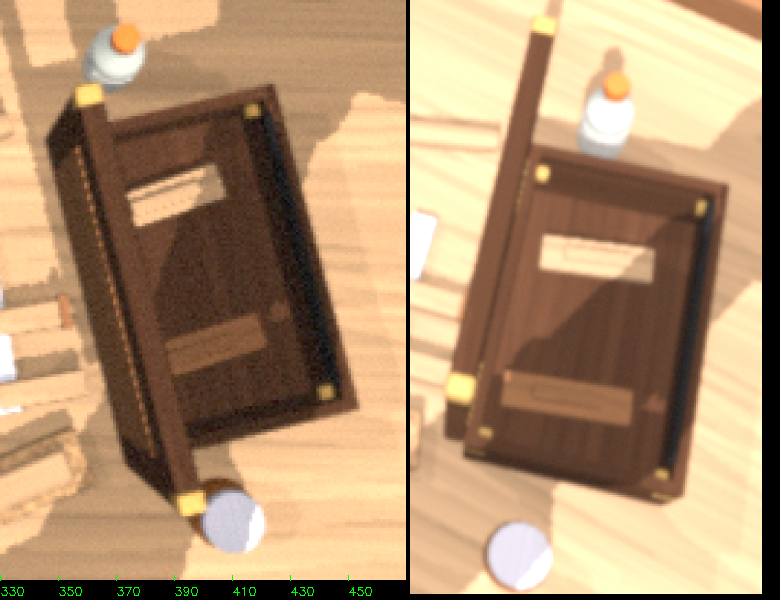

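```bash
cat > geo.py <<'E'
import numpy as np,pickle
from scipy.spatial.transform import Rotation as Ro
C=pickle.load(open("cams.pkl","rb"))
def proj(n,X):
    c=C[n];f=200/np.tan(np.radians(c["fov_y"]/2));p=np.atleast_2d(X)@c["R"].T+c["t"]
    return p[:,:2]/p[:,2:]*f+[c["cx"],c["cy"]]
def case(p,X): # case -> world
    return np.atleast_2d(X)@Ro.from_euler("z",p[2]).as_matrix().T+[p[0],p[1],0]
def lid(th,a,y,n): # a from hinge towards edge, n outward -> case frame
    return [.085-a*np.cos(th)+n*np.sin(th),y,.09+a*np.sin(th)+n*np.cos(th)]
E
python3 - <<'E'
from geo import *
from scipy.optimize import least_squares
T=lambda u,v:(330+u/2.9,135+v/2.9); S=lambda u,v:(300+(u-410)/2.2,125+v/2.2)
cs=[("top",(-.085,-.13,.09),T(273,86)),("top",(-.085,.13,.09),T(357,405)),("side",(-.085,-.13,.09),S(727,185)),("side",(-.085,.13,.09),S(684,490))]
ls=[("top",-.13,.016,T(75,88)),("top",-.13,0,T(102,85)),("top",.13,.016,T(181,515)),("top",.13,0,T(206,508)),
("side",-.13,.016,S(533,17)),("side",-.13,0,S(556,19))]
def r(p):
    e=[proj(n,case(p,X))[0]-uv for n,X,uv in cs]+[proj(n,case(p,lid(p[3],.2,y,m)))[0]-uv for n,y,m,uv in ls]
    return np.ravel(e)
s=least_squares(r,[.5,-.1,1.57,1.57],loss="soft_l1");p=s.x;print(p,np.degrees(p[2]));print(r(p).reshape(-1,2).round(1))
np.save("p.npy",p)
for nm,y in(("far",-.13),("mid",0),("near",.13)):print(nm,case(p,lid(p[3],.2,y,.008)),case(p,lid(0,.2,y,.016)))
# glue, jar: cap centres
for nm,uv,z in(("glue",T(126,38),.12),("jar",T(233,520),.06)):
    print(nm,least_squares(lambda q:(proj("top",[q[0],q[1],z])[0]-uv),[.5,0]).x)
E
```

```text
[ 0.55685278 -0.03216674  1.82985111  1.54766715] 104.84274566789573
[[-0.1 -1.8]
 [ 0.9  0.9]
 [ 0.1 -0.1]
 [-1.1  3.9]
 [-0.4 -0.7]
 [-0.8 -1.8]
 [ 0.3  0.1]
 [ 0.8  0.2]
 [-0.2 -0.6]
 [-0.1  0.7]]
far [[0.6598769  0.08655865 0.29013152]] [[ 0.71197421 -0.11002777  0.106     ]]
mid [[0.53421467 0.05325694 0.29013152]] [[ 0.58631198 -0.14332948  0.106     ]]
near [[0.40855244 0.01995523 0.29013152]] [[ 0.46064975 -0.17663119  0.106     ]]
glue [0.72830297 0.03865584]
jar [ 0.36102617 -0.05823386]
```

```bash
cat >> geo.py <<'E'
from plant import manip
p=np.load("p.npy") if __import__("os").path.exists("p.npy") else None
def tool(tilt): # tilt deg from straight down towards case +x ; tool y = case front
    return Ro.from_euler("z",p[2]-np.pi/2)*Ro.from_euler("x",np.pi)*Ro.from_euler("x",tilt,degrees=True)
def delta(pos,R,cur=None):
    if cur is None:
        s=manip.sense();cur=(s["position"],Ro.from_euler("xyz",s["tcp_rot"]))
    o=cur[1].inv().apply(np.array(pos)-cur[0])*1e3; r=(cur[1].inv()*R).as_rotvec(degrees=True)
    print("off",o.round(1),"rot",r.round(2)); return (np.array(pos),R)
def straddle(th,delt,ins=.025,n=.008):
    R=tool(90-np.degrees(th)-delt); e=case(p,lid(th,.2,0,n))[0]
    return e+ins*R.as_matrix()[:,2],R
E
python3 - <<'E'
from geo import *
delta([.59,-.25,.25],tool(75))
E
```

```text
off [ 433.1 -252.2  -19.2] rot [74.72  6.34  8.24]
```

```bash
T='{"offset":[433,-252,-19],"delta_rot":[74.7,6.3,8.2],"jaw":0.35}'; : ; python3 -m creep '[{"offset":[433,-252,-19],"delta_rot":[74.7,6.3,8.2],"jaw":0.35},{"offset":[433,-252,-19],"delta_rot":[74.7,6.3,8.2],"jaw":0.35},{"offset":[433,-252,-19],"delta_rot":[74.7,6.3,8.2],"jaw":0.35},{"offset":[433,-252,-19],"delta_rot":[74.7,6.3,8.2],"jaw":0.35},{"offset":[433,-252,-19],"delta_rot":[74.7,6.3,8.2],"jaw":0.35},{"offset":[433,-252,-19],"delta_rot":[74.7,6.3,8.2],"jaw":0.35},{"offset":[433,-252,-19],"delta_rot":[74.7,6.3,8.2],"jaw":0.35},{"offset":[433,-252,-19],"delta_rot":[74.7,6.3,8.2],"jaw":0.35},{"offset":[433,-252,-19],"delta_rot":[74.7,6.3,8.2],"jaw":0.35},{"offset":[433,-252,-19],"delta_rot":[74.7,6.3,8.2],"jaw":0.35}]' 20
python3 - <<'E'
from geo import *
s=manip.sense();print(s["joints"].round(2),s["gripper_width"]);delta([.59,-.25,.25],tool(75))
E
```

```text
clock: 0.98
position: [0.5426, -0.3192, 0.247]
tcp_rot: [-1.896, -0.005, 0.266]
ft_force: [0.2, -1.1, -0.4]
gripper_width: 0.0296
[ 0.78  0.97 -0.13  1.32 -0.56  1.93 -0.53] 0.029649381640868465
off [ 64.  -19.9  50.6] rot [3.62 0.3  0.38]
```

Run:
```python
from geo import *
print(straddle(.06,17)[0]); delta([.60,-.19,.13],tool(70))
```

```text
[ 0.58009585 -0.11987326  0.10124867]
off [ 88.8  76.3 141.3] rot [-1.38  0.28  0.39]
```

```bash
python3 -m creep '[{"offset":[88,76,141],"delta_rot":[-1.4,0.3,0.4],"jaw":0.35},{"offset":[88,76,141],"delta_rot":[-1.4,0.3,0.4],"jaw":0.35},{"offset":[88,76,141],"delta_rot":[-1.4,0.3,0.4],"jaw":0.35},{"offset":[88,76,141],"delta_rot":[-1.4,0.3,0.4],"jaw":0.35},{"offset":[88,76,141],"delta_rot":[-1.4,0.3,0.4],"jaw":0.35},{"offset":[88,76,141],"delta_rot":[-1.4,0.3,0.4],"jaw":0.35},{"offset":[88,76,141],"delta_rot":[-1.4,0.3,0.4],"jaw":0.35}]'
python3 - <<'E'
from geo import *
s=manip.sense();print(s["joints"].round(2),s["gripper_width"]);delta([.60,-.19,.13],tool(70)); print(straddle(p[3],0)[0])
e,R=straddle(p[3],0,-.06); print(e); c=(np.array([.6,-.19,.13]),tool(70))
delta([.6,-.19,.40],tool(70));delta(e,R)
E
```

```text
clock: 1.57
position: [0.5977, -0.1914, 0.1298]
tcp_rot: [-1.924, 0.0, 0.261]
ft_force: [0.9, -1.0, 0.3]
gripper_width: 0.0303
[ 0.64  1.05 -0.16  1.44 -0.62  1.65 -0.52] 0.030274573355737397
off [ 2.6 -0.5  0.7] rot [0.22 0.13 0.02]
[0.53406656 0.05381582 0.26513821]
[0.53457014 0.05191561 0.35011548]
off [   2.5 -253.8  -92.6] rot [0.22 0.13 0.02]
off [   1.8 -293.6  159.8] rot [-68.45   0.1    0.1 ]
```

```bash
python3 - <<'E'
from geo import *
delta([.585,-.17,.40],tool(25))
E
python3 -m creep '[{"offset":[0,-253,-93],"delta_rot":[-45,0,0],"jaw":0.7},{"offset":[0,-253,-93],"delta_rot":[-45,0,0],"jaw":0.7},{"offset":[0,-253,-93],"delta_rot":[-45,0,0],"jaw":0.7},{"offset":[0,-253,-93],"delta_rot":[-45,0,0],"jaw":0.7},{"offset":[0,-253,-93],"delta_rot":[-45,0,0],"jaw":0.7},{"offset":[0,-253,-93],"delta_rot":[-45,0,0],"jaw":0.7},{"offset":[0,-253,-93],"delta_rot":[-45,0,0],"jaw":0.7},{"offset":[0,-253,-93],"delta_rot":[-45,0,0],"jaw":0.7}]'
python3 - <<'E'
from geo import *
e,R=straddle(p[3],0,-.06); print(manip.sense()["joints"].round(2));delta(e,R)
E
```

```text
off [  -6.9 -261.8  -70.9] rot [-44.78   0.12   0.07]
clock: 2.23
position: [0.5999, -0.1921, 0.4121]
tcp_rot: [-2.723, -0.017, 0.26]
ft_force: [-0.1, -0.4, 0.3]
gripper_width: 0.0597
[ 0.4   0.44 -0.    1.49 -0.34  1.47 -0.83]
off [  -1.5 -205.6  159.3] rot [-22.66  -0.95   0.26]
```

```bash
python3 -m creep '[{"offset":[-1,-206,159],"delta_rot":[-22.7,-1,0.3],"jaw":0.7},{"offset":[-1,-206,159],"delta_rot":[-22.7,-1,0.3],"jaw":0.7},{"offset":[-1,-206,159],"delta_rot":[-22.7,-1,0.3],"jaw":0.7},{"offset":[-1,-206,159],"delta_rot":[-22.7,-1,0.3],"jaw":0.7},{"offset":[-1,-206,159],"delta_rot":[-22.7,-1,0.3],"jaw":0.7},{"offset":[-1,-206,159],"delta_rot":[-22.7,-1,0.3],"jaw":0.7},{"offset":[-1,-206,159],"delta_rot":[-22.7,-1,0.3],"jaw":0.7},{"offset":[-1,-206,159],"delta_rot":[-22.7,-1,0.3],"jaw":0.7},{"offset":[-1,-206,159],"delta_rot":[-22.7,-1,0.3],"jaw":0.7}]'
python3 - <<'E'
from geo import *
import cv2
e,R=straddle(p[3],0); print(manip.sense()["joints"].round(2));delta(e,R)
a=manip.read_camera("wrist")["img"];b=manip.read_camera("side")["img"][80:340,240:460]
o=np.hstack([cv2.resize(a,(416,260)),b]);cv2.imwrite("pics/b.png",cv2.resize(o,None,fx=1.25,fy=1.25))
E
```

```text
clock: 2.98
position: [0.5321, 0.0513, 0.3423]
tcp_rot: [-3.108, 0.016, 0.256]
ft_force: [0.6, -0.9, -0.1]
gripper_width: 0.0599
[-0.12  0.24 -0.06  1.9  -0.02  1.02 -1.47]
off [ 3.8  0.7 77.2] rot [-0.61  0.94 -0.19]
```

View pics/b.png

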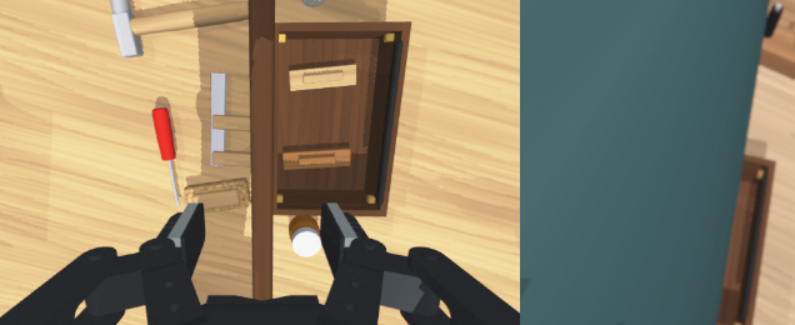

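The wrist view shows the lid edge (px ~262) centred between the fingers (200 and 327). Next I lower to straddle it and narrow the jaws.

```bash
python3 -m creep '[{"offset":[3,0.5,30],"delta_rot":[-0.6,0.9,0],"jaw":0.7},{"offset":[3,0.5,60],"delta_rot":[-0.6,0.9,0],"jaw":0.7},{"offset":[4,0.5,77],"delta_rot":[-0.6,0.9,0],"jaw":0.7},{"offset":[4,0.5,77],"delta_rot":[-0.6,0.9,0],"jaw":0.5},{"offset":[4,0.5,77],"delta_rot":[-0.6,0.9,0],"jaw":0.4},{"offset":[4,0.5,77],"delta_rot":[-0.6,0.9,0],"jaw":0.36},{"offset":[4,0.5,77],"delta_rot":[-0.6,0.9,0],"jaw":0.36},{"offset":[4,0.5,77],"delta_rot":[-0.6,0.9,0],"jaw":0.36}]'
python3 - <<'E'
from geo import *
e,R=straddle(p[3],0);print("now"); c=delta(e,R)
for th in (1.45,1.35,1.25,1.15,1.05,.95,.85):
    print(th,end=" ");delta(*straddle(th,0))
E
```

```text
clock: 3.75
position: [0.5349, 0.0563, 0.2659]
tcp_rot: [-3.117, -0.001, 0.258]
ft_force: [0.5, 0.8, -0.7]
gripper_width: 0.0308
now
off [-1.4  2.2  0.7] rot [-0.08 -0.08 -0.08]
1.45 off [-1.4 19.3  0.7] rot [ 5.52 -0.08 -0.08]
1.35 off [-1.4 36.7  2.5] rot [11.25 -0.09 -0.08]
1.25 off [-1.3 53.9  6. ] rot [16.98 -0.09 -0.07]
1.15 off [-1.3 70.6 11.2] rot [22.71 -0.1  -0.07]
1.05 off [-1.3 86.7 18. ] rot [28.44 -0.1  -0.06]
0.95 off [ -1.3 102.1  26.4] rot [34.17 -0.1  -0.06]
0.85 off [ -1.3 116.5  36.3] rot [39.9  -0.11 -0.05]
```

```bash
python3 -m creep '[{"offset":[-1,10,0.5],"delta_rot":[2.7,0,0],"jaw":0.36},{"offset":[-1,19,0.7],"delta_rot":[5.5,0,0],"jaw":0.36},{"offset":[-1,28,1.5],"delta_rot":[8.4,0,0],"jaw":0.36},{"offset":[-1,36.7,2.5],"delta_rot":[11.2,0,0],"jaw":0.36},{"offset":[-1,45.3,4],"delta_rot":[14.1,0,0],"jaw":0.36},{"offset":[-1,54,6],"delta_rot":[17,0,0],"jaw":0.36},{"offset":[-1,62.3,8.5],"delta_rot":[19.8,0,0],"jaw":0.36},{"offset":[-1,70.6,11.2],"delta_rot":[22.7,0,0],"jaw":0.36},{"offset":[-1,78.7,14.5],"delta_rot":[25.6,0,0],"jaw":0.36},{"offset":[-1,86.7,18],"delta_rot":[28.4,0,0],"jaw":0.36}]'
python3 - <<'E'
from geo import *
import cv2
s=manip.sense();print(s["joints"].round(2))
th=1.05;c=straddle(th,0);print("now");delta(*c)
for th in np.arange(1.0,.54,-.05):
    print(th.round(2),end=" ");delta(*straddle(th,(1.05-th)*14),cur=c)
a=manip.read_camera("wrist")["img"];b=manip.read_camera("side")["img"]
cv2.imwrite("pics/c.png",cv2.resize(np.hstack([a,b]),(800,250)))
E
```

```text
clock: 4.58
position: [0.5558, -0.0279, 0.2453]
tcp_rot: [-2.62, -0.001, 0.258]
ft_force: [0.1, 0.6, 0.2]
gripper_width: 0.0303
[ 0.35  0.5  -0.19  1.87 -0.44  1.06 -0.86]
now
off [-0.  -0.6 -0.2] rot [-0.04 -0.08 -0.01]
1.0 off [-0.   9.1 -0.2] rot [ 2.16 -0.   -0.  ]
0.95 off [-0.  18.1  0.1] rot [ 4.33 -0.   -0.  ]
0.9 off [ 0.  27.1  0.9] rot [6.49 0.   0.  ]
0.85 off [-0.  36.1  2.1] rot [ 8.66 -0.   -0.  ]
0.8 off [-0.  45.   3.8] rot [10.82  0.   -0.  ]
0.75 off [-0.  53.8  5.9] rot [12.99 -0.    0.  ]
0.7 off [-0.  62.5  8.5] rot [15.15 -0.   -0.  ]
0.65 off [-0.  71.1 11.5] rot [17.32 -0.    0.  ]
0.6 off [ 0.  79.5 15. ] rot [19.48 -0.   -0.  ]
0.55 off [ 0.  87.6 18.9] rot [21.65 -0.   -0.  ]
```

View pics/c.png

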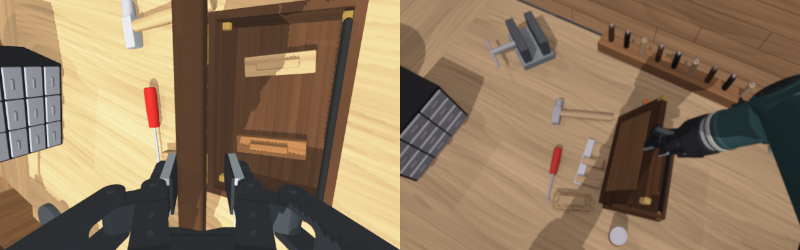

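The lid is between the fingers, against the rear one (left), and tipping forward as it should. I'll keep lowering, more slowly.

```bash
python3 -m creep '[{"offset":[0,8.5,-0.4],"delta_rot":[2.1,0,0],"jaw":0.36},{"offset":[0,17.5,0],"delta_rot":[4.3,0,0],"jaw":0.36},{"offset":[0,24,0.6],"delta_rot":[5.8,0,0],"jaw":0.36},{"offset":[0,30,1.2],"delta_rot":[7.3,0,0],"jaw":0.36},{"offset":[0,35.5,2],"delta_rot":[8.7,0,0],"jaw":0.36},{"offset":[0,40.5,2.9],"delta_rot":[9.8,0,0],"jaw":0.36},{"offset":[0,45,3.8],"delta_rot":[10.8,0,0],"jaw":0.36},{"offset":[0,49.5,4.8],"delta_rot":[11.9,0,0],"jaw":0.36},{"offset":[0,54,5.9],"delta_rot":[13,0,0],"jaw":0.36},{"offset":[0,58,7.1],"delta_rot":[14.1,0,0],"jaw":0.36}]'
python3 - <<'E'
from geo import *
s=manip.sense();print(s["joints"].round(2))
th=.725;c=straddle(th,(1.05-th)*14);print("now");delta(*c)
for th in np.arange(.7,.46,-.025):
    print(th.round(3),end=" ");delta(*straddle(th,(1.05-th)*14),cur=c)
E
```

```text
clock: 5.52
position: [0.5668, -0.0723, 0.2088]
tcp_rot: [-2.373, 0.001, 0.259]
ft_force: [1.8, -0.5, -1.8]
gripper_width: 0.0308
[ 0.5   0.67 -0.22  1.78 -0.53  1.21 -0.7 ]
now
off [ 0.7 -0.8 -1.7] rot [-0.12  0.04 -0.08]
0.7 off [0.  4.5 0.3] rot [ 1.08 -0.    0.  ]
0.675 off [0.  9.  0.6] rot [2.16 0.   0.  ]
0.65 off [ 0.  13.5  1.1] rot [3.25 0.   0.  ]
0.625 off [ 0.  18.   1.7] rot [ 4.33 -0.    0.  ]
0.6 off [ 0.  22.5  2.4] rot [ 5.41  0.   -0.  ]
0.575 off [ 0.  27.   3.3] rot [ 6.49 -0.    0.  ]
0.55 off [ 0.  31.4  4.2] rot [7.58 0.   0.  ]
0.525 off [ 0.  35.8  5.3] rot [8.66 0.   0.  ]
0.5 off [ 0.  40.2  6.4] rot [9.74 0.   0.  ]
0.475 off [ 0.  44.5  7.7] rot [10.82 -0.    0.  ]
```

```bash
python3 -m creep '[{"offset":[0,4.5,0],"delta_rot":[1.1,0,0],"jaw":0.36},{"offset":[0,9,0],"delta_rot":[2.2,0,0],"jaw":0.36},{"offset":[0,13.5,0.3],"delta_rot":[3.2,0,0],"jaw":0.36},{"offset":[0,18,0.8],"delta_rot":[4.3,0,0],"jaw":0.36},{"offset":[0,22.5,1.4],"delta_rot":[5.4,0,0],"jaw":0.36},{"offset":[0,27,2.3],"delta_rot":[6.5,0,0],"jaw":0.36},{"offset":[0,31.4,3.2],"delta_rot":[7.6,0,0],"jaw":0.36},{"offset":[0,35.8,4.3],"delta_rot":[8.7,0,0],"jaw":0.36},{"offset":[0,40.2,5.4],"delta_rot":[9.7,0,0],"jaw":0.36},{"offset":[0,44.5,6.7],"delta_rot":[10.8,0,0],"jaw":0.36}]'
python3 - <<'E'
from geo import *
import cv2
s=manip.sense();print(s["joints"].round(2))
th=.475;c=straddle(th,(1.05-th)*14);print("now");delta(*c)
for th in np.arange(.45,.1,-.025):
    print(th.round(3),end=" ");delta(*straddle(th,(1.05-th)*14),cur=c)
a=manip.read_camera("wrist")["img"];b=manip.read_camera("side")["img"][100:330,250:550]
cv2.imwrite("pics/d.png",np.hstack([cv2.resize(a,(416,260)),cv2.resize(b,(340,260))]))
E
```

```text
clock: 6.35
position: [0.5734, -0.099, 0.173]
tcp_rot: [-2.185, 0.002, 0.259]
ft_force: [0.3, 0.8, -2.1]
gripper_width: 0.0309
[ 0.59  0.82 -0.25  1.7  -0.57  1.33 -0.61]
now
off [ 1.1 -1.  -0.6] rot [-0.1   0.05 -0.11]
0.45 off [-0.   4.5  0.6] rot [ 1.08  0.   -0.  ]
0.425 off [0.  9.  1.2] rot [ 2.16  0.   -0.  ]
0.4 off [ 0.  13.4  2. ] rot [ 3.25 -0.    0.  ]
0.375 off [ 0.  17.9  2.9] rot [ 4.33 -0.    0.  ]
0.35 off [ 0.  22.3  3.9] rot [ 5.41 -0.    0.  ]
0.325 off [-0.  26.7  5.1] rot [ 6.49 -0.    0.  ]
0.3 off [ 0.  31.1  6.3] rot [7.58 0.   0.  ]
0.275 off [ 0.  35.4  7.7] rot [8.66 0.   0.  ]
0.25 off [ 0.  39.7  9.1] rot [ 9.74  0.   -0.  ]
0.225 off [ 0.  44.  10.7] rot [10.82  0.   -0.  ]
0.2 off [ 0.  48.2 12.4] rot [11.91  0.    0.  ]
0.175 off [ 0.  52.3 14.2] rot [12.99  0.   -0.  ]
0.15 off [ 0.  56.5 16.1] rot [14.07  0.   -0.  ]
0.125 off [ 0.  60.5 18.1] rot [15.15  0.   -0.  ]
```

View pics/d.png

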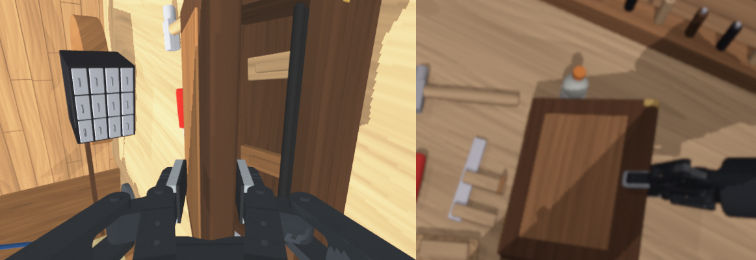

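The lid now leans on the front finger (right), carried, with about 2 N of load.

```bash
python3 -m creep '[{"offset":[0,4.5,0.4],"delta_rot":[1.1,0,0],"jaw":0.36},{"offset":[0,9,1],"delta_rot":[2.2,0,0],"jaw":0.36},{"offset":[0,13.4,1.8],"delta_rot":[3.2,0,0],"jaw":0.36},{"offset":[0,17.9,2.7],"delta_rot":[4.3,0,0],"jaw":0.36},{"offset":[0,22.3,3.7],"delta_rot":[5.4,0,0],"jaw":0.36},{"offset":[0,26.7,4.9],"delta_rot":[6.5,0,0],"jaw":0.36},{"offset":[0,31.1,6.1],"delta_rot":[7.6,0,0],"jaw":0.36},{"offset":[0,35.4,7.5],"delta_rot":[8.7,0,0],"jaw":0.36},{"offset":[0,39.7,8.9],"delta_rot":[9.7,0,0],"jaw":0.36},{"offset":[0,44,10.5],"delta_rot":[10.8,0,0],"jaw":0.36}]'
python3 - <<'E'
from geo import *
s=manip.sense();print(s["joints"].round(2))
th=.225;c=straddle(th,(1.05-th)*14);print("now");delta(*c)
for th in np.arange(.205,.03,-.02):
    print(th.round(3),end=" ");delta(*straddle(th,(1.05-th)*14,ins=.023),cur=c)
E
```

```text
clock: 7.28
position: [0.5779, -0.1152, 0.131]
tcp_rot: [-1.996, 0.002, 0.258]
ft_force: [0.3, 1.5, -2.7]
gripper_width: 0.0307
[ 0.65  0.97 -0.28  1.62 -0.6   1.44 -0.56]
now
off [ 0.9 -1.  -0.3] rot [-0.08  0.   -0.1 ]
0.205 off [ 0.   3.6 -1.3] rot [ 0.87  0.   -0.  ]
0.185 off [ 0.   7.2 -0.6] rot [ 1.73  0.   -0.  ]
0.165 off [ 0.  10.7  0.3] rot [ 2.6  0.  -0. ]
0.145 off [ 0.  14.3  1.2] rot [ 3.46 -0.   -0.  ]
0.125 off [-0.  17.8  2.1] rot [4.33 0.   0.  ]
0.105 off [ 0.  21.3  3.2] rot [ 5.2 -0.  -0. ]
0.085 off [ 0.  24.8  4.3] rot [ 6.06  0.   -0.  ]
0.065 off [ 0.  28.3  5.5] rot [ 6.93  0.   -0.  ]
0.045 off [ 0.  31.7  6.7] rot [ 7.79  0.   -0.  ]
```

```bash
python3 -m creep '[{"offset":[0,3.6,-0.3],"delta_rot":[0.9,0,0],"jaw":0.36},{"offset":[0,7.2,-0.3],"delta_rot":[1.7,0,0],"jaw":0.36},{"offset":[0,10.5,0.2],"delta_rot":[2.6,0,0],"jaw":0.36},{"offset":[0,13.5,1],"delta_rot":[3.3,0,0],"jaw":0.36},{"offset":[0,16,1.6],"delta_rot":[3.9,0,0],"jaw":0.36},{"offset":[0,18,2.2],"delta_rot":[4.3,0,0],"jaw":0.36},{"offset":[0,19.5,2.6],"delta_rot":[4.7,0,0],"jaw":0.36},{"offset":[0,21.3,3.2],"delta_rot":[5.2,0,0],"jaw":0.36}]'
python3 - <<'E'
from geo import *
import cv2
a=manip.read_camera("wrist")["img"];b=manip.read_camera("side")["img"][100:330,250:550]
cv2.imwrite("pics/e.png",np.hstack([cv2.resize(a,(416,260)),cv2.resize(b,(340,260))]))
th=.105;c=straddle(th,(1.05-th)*14,ins=.023);delta(*c)
for th in np.arange(.095,.03,-.01):
    print(th.round(3),end=" ");delta(*straddle(th,(1.05-th)*14,ins=.023),cur=c)
E
```

```text
clock: 7.95
position: [0.5792, -0.1207, 0.111]
tcp_rot: [-1.906, 0.002, 0.259]
ft_force: [-0.3, -0.6, 0.0]
gripper_width: 0.0306
off [ 1.  -0.3 -0.1] rot [-0.09 -0.01 -0.11]
0.095 off [-0.   1.8  0.4] rot [0.43 0.   0.  ]
0.085 off [-0.   3.6  0.8] rot [0.87 0.   0.  ]
0.075 off [-0.   5.4  1.2] rot [ 1.3  0.  -0. ]
0.065 off [-0.   7.1  1.7] rot [1.73 0.   0.  ]
0.055 off [-0.   8.9  2.1] rot [ 2.16  0.   -0.  ]
0.045 off [-0.  10.7  2.6] rot [2.6 0.  0. ]
0.035 off [-0.  12.4  3.1] rot [3.03 0.   0.  ]
```

View pics/e.png

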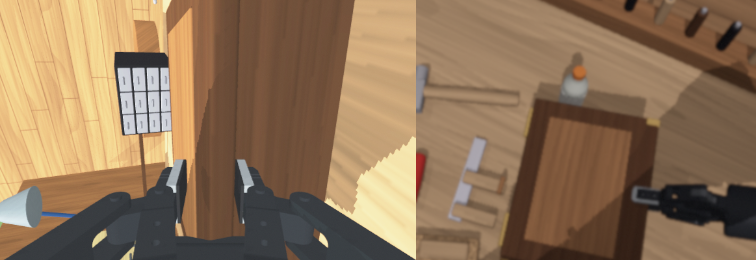

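The wrist load has gone to zero, so the lid seems to rest on the seal. I'll drop the supporting finger 4 mm, wait, then withdraw along the fingers.

```bash
python3 -m creep '[{"offset":[0,1.5,0],"delta_rot":[0,0,0],"jaw":0.36},{"offset":[0,3,0],"delta_rot":[0,0,0],"jaw":0.36},{"offset":[0,4,0],"delta_rot":[0,0,0],"jaw":0.36},{"offset":[0,4,0],"delta_rot":[0,0,0],"jaw":0.36},{"offset":[0,4,-15],"delta_rot":[0,0,0],"jaw":0.36},{"offset":[0,4,-40],"delta_rot":[0,0,0],"jaw":0.36},{"offset":[0,4,-75],"delta_rot":[0,0,0],"jaw":0.36},{"offset":[0,4,-100],"delta_rot":[0,0,0],"jaw":0.36}]'
python3 - <<'E'
from geo import *
import cv2
a=manip.read_camera("wrist")["img"];b=manip.read_camera("side")["img"][100:330,250:550]
cv2.imwrite("pics/f.png",np.hstack([cv2.resize(a,(416,260)),cv2.resize(b,(340,260))]))
np.set_printoptions(suppress=True)
for th in(.06,):print(case(p,lid(th,.2,0,.016)),case(p,lid(th,.18,0,.016)))
for t in(0,30,45):
  print(t,end=" ");delta(case(p,lid(.06,.18,0,.016))[0]+[0,0,.06],tool(t))
E
```

```text
clock: 8.72
position: [0.6042, -0.2153, 0.141]
tcp_rot: [-1.908, 0.001, 0.258]
ft_force: [0.3, -0.9, -0.4]
gripper_width: 0.0309
[[ 0.58597401 -0.14205418  0.11796401]] [[ 0.58085989 -0.12275632  0.11676473]]
0 off [  0.5 -67.5  81.2] rot [-70.32  -0.24  -0.31]
30 off [  0.5 -67.5  81.2] rot [-40.32  -0.3   -0.23]
45 off [  0.5 -67.5  81.2] rot [-25.32  -0.32  -0.18]
```

View pics/f.png

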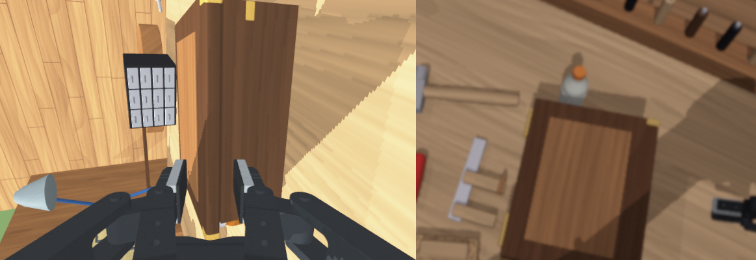

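The fingers are clear of the lid and it stays put, resting ajar on the seal. Next I close the jaws, turn the tool down and go above lid_top.

```bash
python3 -m creep '[{"offset":[0,-40,-14],"delta_rot":[-7,0,0],"jaw":0},{"offset":[0,-75,-28],"delta_rot":[-14,0,0],"jaw":0},{"offset":[0,-75,0],"delta_rot":[-21,0,0],"jaw":0},{"offset":[0,-75,40],"delta_rot":[-28,0,0],"jaw":0},{"offset":[0.5,-70,81],"delta_rot":[-35,0,0],"jaw":0},{"offset":[0.5,-67.5,81],"delta_rot":[-70.3,-0.2,-0.3],"jaw":0},{"offset":[0.5,-67.5,81],"delta_rot":[-70.3,-0.2,-0.3],"jaw":0},{"offset":[0.5,-67.5,81],"delta_rot":[-70.3,-0.2,-0.3],"jaw":0},{"offset":[0.5,-67.5,81],"delta_rot":[-70.3,-0.2,-0.3],"jaw":0},{"offset":[0.5,-67.5,81],"delta_rot":[-70.3,-0.2,-0.3],"jaw":0}]'
python3 - <<'E'
from geo import *
import time
print(manip.sense()["joints"].round(2))
delta(case(p,lid(.06,.18,0,.016))[0]+[0,0,.03],tool(0))
E
```

```text
clock: 9.65
position: [0.5788, -0.1162, 0.1782]
tcp_rot: [-3.138, -0.001, 0.266]
ft_force: [-0.2, 0.8, -0.5]
gripper_width: 0.0001
[ 0.07  0.49  0.08  1.96 -0.06  0.69 -1.12]
off [ 0.2  6.9 31.4] rot [-0.19 -0.07  0.41]
```

```bash
python3 -m creep '[{"offset":[0,7,15],"delta_rot":[0,0,0.4],"jaw":0},{"offset":[0,7,31],"delta_rot":[0,0,0.4],"jaw":0},{"offset":[0,7,31],"delta_rot":[0,0,0.4],"jaw":0},{"offset":[0,7,41],"delta_rot":[0,0,0.4],"jaw":0},{"offset":[0,7,49],"delta_rot":[0,0,0.4],"jaw":0},{"offset":[0,7,54],"delta_rot":[0,0,0.4],"jaw":0},{"offset":[0,7,56],"delta_rot":[0,0,0.4],"jaw":0},{"offset":[0,7,56],"delta_rot":[0,0,0.4],"jaw":0}]'
python3 -m creep '[{"offset":[0,0,1],"delta_rot":[0,0,0],"jaw":0},{"offset":[0,0,2],"delta_rot":[0,0,0],"jaw":0},{"offset":[0,0,2],"delta_rot":[0,0,0],"jaw":0}]'
python3 -m creep '[{"offset":[0,0,1],"delta_rot":[0,0,0],"jaw":0},{"offset":[0,0,1],"delta_rot":[0,0,0],"jaw":0}]'
```

```text
clock: 10.32
position: [0.5803, -0.1246, 0.1203]
tcp_rot: [-3.133, 0.003, 0.256]
ft_force: [1.0, 0.2, 0.8]
gripper_width: -0.0
clock: 10.57
position: [0.5809, -0.1242, 0.1191]
tcp_rot: [-3.134, 0.001, 0.257]
ft_force: [-0.0, 1.2, 0.4]
gripper_width: 0.0002
clock: 10.73
position: [0.581, -0.1241, 0.1182]
tcp_rot: [-3.134, 0.001, 0.257]
ft_force: [-0.2, -0.4, 0.3]
gripper_width: -0.0001
```

```bash
for i in 1 2 3; do python3 -m creep '[{"offset":[0,0,0.5],"delta_rot":[0,0,0],"jaw":0},{"offset":[0,0,1],"delta_rot":[0,0,0],"jaw":0},{"offset":[0,0,1],"delta_rot":[0,0,0],"jaw":0}]' | grep -E "posi|force"; done
```

```text
position: [0.581, -0.1242, 0.1179]
ft_force: [-0.7, -0.9, 6.3]
position: [0.5811, -0.1242, 0.1178]
ft_force: [-2.3, 1.0, 12.4]
position: [0.5811, -0.1243, 0.117]
ft_force: [-3.4, -0.1, 13.5]
```

Contact came at z = 0.118 m (lid about 0.066 rad, ajar as expected). The force is about 6 N per mm, levelling off near 14 N, so I'll continue in 1 mm steps.

```bash
for i in 1 2 3 4 5 6 7; do python3 -m creep '[{"offset":[0,0,0.5],"delta_rot":[0,0,0],"jaw":0},{"offset":[0,0,1],"delta_rot":[0,0,0],"jaw":0},{"offset":[0,0,1],"delta_rot":[0,0,0],"jaw":0}]' | grep -E "posi|force"; done
```

```text
position: [0.5811, -0.1244, 0.1161]
ft_force: [-3.2, 0.9, 13.9]
position: [0.5812, -0.1246, 0.1152]
ft_force: [-2.8, 0.4, 13.9]
position: [0.5812, -0.1247, 0.1142]
ft_force: [-4.0, -0.5, 13.5]
position: [0.5813, -0.1248, 0.1132]
ft_force: [-2.9, 0.3, 13.4]
position: [0.5813, -0.1249, 0.1122]
ft_force: [-3.8, -0.3, 13.7]
position: [0.5813, -0.125, 0.1112]
ft_force: [-2.0, -1.1, 13.4]
position: [0.5813, -0.1251, 0.1102]
ft_force: [-3.2, -0.6, 13.6]
```

```bash
for i in 1 2; do python3 -m creep '[{"offset":[0,0,0.5],"delta_rot":[0,0,0],"jaw":0},{"offset":[0,0,1],"delta_rot":[0,0,0],"jaw":0},{"offset":[0,0,1],"delta_rot":[0,0,0],"jaw":0}]' | grep -E "posi|force"; done; for i in 1 2; do python3 -m creep '[{"offset":[0,0,0.5],"delta_rot":[0,0,0],"jaw":0},{"offset":[0,0,0.5],"delta_rot":[0,0,0],"jaw":0}]' | grep -E "posi|force"; done
```

```text
position: [0.5813, -0.1253, 0.1092]
ft_force: [-3.0, -0.6, 14.3]
position: [0.5814, -0.1253, 0.1082]
ft_force: [-3.9, -0.9, 13.2]
position: [0.5814, -0.1254, 0.1077]
ft_force: [-3.5, -0.1, 14.4]
position: [0.5814, -0.1254, 0.1073]
ft_force: [-3.0, -0.9, 14.5]
```

```bash
for i in 1 2 3; do python3 -m creep '[{"offset":[0,0,0.4],"delta_rot":[0,0,0],"jaw":0},{"offset":[0,0,0.4],"delta_rot":[0,0,0],"jaw":0}]' | grep -E "posi|force"; done
```

```text
position: [0.5814, -0.1254, 0.1069]
ft_force: [-2.4, -1.9, 13.7]
position: [0.5814, -0.1255, 0.1065]
ft_force: [-3.5, -1.5, 13.5]
position: [0.5814, -0.1255, 0.1061]
ft_force: [-2.7, -1.8, 14.0]
```

```bash
for i in 1 2; do python3 -m creep '[{"offset":[0,0,0.4],"delta_rot":[0,0,0],"jaw":0},{"offset":[0,0,0.4],"delta_rot":[0,0,0],"jaw":0}]' | grep -E "posi|force"; done
```

```text
position: [0.5814, -0.1256, 0.1061]
ft_force: [-3.0, -1.4, 17.0]
position: [0.5814, -0.1255, 0.106]
ft_force: [-4.6, -1.0, 19.3]
```

The stop is reached: z stays at 0.106 m (the height when shut) while the force rises to 19 N. I'll lift off.

```bash
python3 -m creep '[{"offset":[0,0,-1],"delta_rot":[0,0,0],"jaw":0},{"offset":[0,0,-3],"delta_rot":[0,0,0],"jaw":0},{"offset":[0,0,-12],"delta_rot":[0,0,0],"jaw":0},{"offset":[0,0,-40],"delta_rot":[0,0,0],"jaw":0},{"offset":[0,0,-80],"delta_rot":[0,0,0],"jaw":0},{"offset":[0,40,-120],"delta_rot":[0,0,0],"jaw":0},{"offset":[0,80,-140],"delta_rot":[0,0,0],"jaw":0},{"offset":[0,120,-140],"delta_rot":[0,0,0],"jaw":0},{"offset":[0,160,-140],"delta_rot":[0,0,0],"jaw":0},{"offset":[0,160,-140],"delta_rot":[0,0,0],"jaw":0}]'
python3 - <<'E'
from geo import *
import cv2
b=manip.read_camera("side")["img"][100:400,200:500].copy();a=manip.read_camera("top")["img"][100:360,230:500].copy()
for im,n,o in((b,"side",(200,100)),(a,"top",(230,100))):
    q=proj(n,np.vstack([case(p,lid(0,.2,y,.016)) for y in(-.13,.13)]+[case(p,lid(0,0,y,.016)) for y in(.13,-.13)]))-o
    for u in q: cv2.circle(im,tuple(int(v) for v in u.round()),2,(0,255,0),-1)
cv2.imwrite("pics/g.png",np.hstack([cv2.resize(a,(400,385)),cv2.resize(b,(385,385))]))
E
```

```text
clock: 15.73
position: [0.6223, -0.2886, 0.2437]
tcp_rot: [3.141, -0.0, 0.25]
ft_force: [0.3, -1.9, 0.7]
gripper_width: -0.0
```

View pics/g.png

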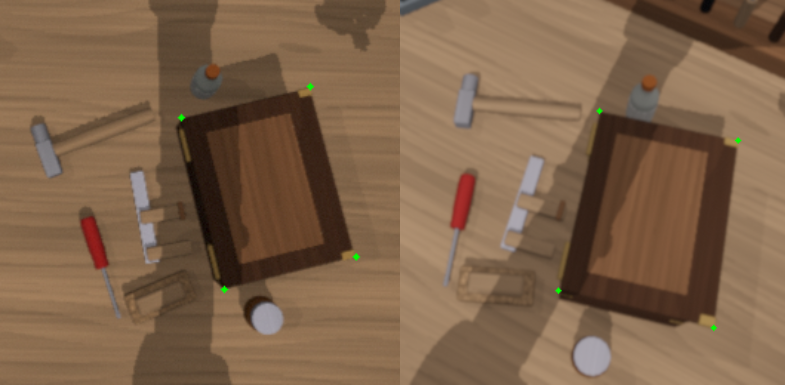

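The lid is shut, with its corners within a few pixels of the predicted shut corners (green). The glue, jar and tools are where they were, and the arm is clear.

```bash
python3 -c "
from plant import manip
print(manip.sense()['qvel'].round(3)); print(manip.sign_off())"
```

```text
[-0.045 -0.013 -0.065  0.06  -0.027  0.011 -0.012]
the job is handed in; nothing more can be done
None
```

The lid is shut and the job is handed in, at about 16 s of the 72 s allowed. No verdict was reported.

- **Lowering:** I straddled the lid's edge with the fingers, tipped it from behind and carried it down on the front finger at about 0.3–0.6 rad/s of commanded motion. It came to rest on the seal: the wrist load fell to zero, and the closed fingers later touched it at z = 0.118 m, which puts the lid at about 0.066 rad.
- **Pressing:** I pressed near `lid_top` in steps of 1 mm or less. The bead yielded at about 14 N. The lid met its stop at z = 0.106 m, the shut height, where I stopped at 19 N (limit 25 N).
- **Last checks:** After lifting clear, the top and side pictures show the lid flat, within a few pixels of the shut outline predicted from my fitted box pose. By eye, the bottle, jar and tools are where they were.

**Not checked:** the blanks can't be seen under the shut lid. I had no direct reading of the lid's angle or speed. When I handed in, the arm was clear of everything but its joints were still settling at up to 0.065 rad/s.

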